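Box beakers rim to rim on a kiln shelf and slide it into the kiln bay

ROBOT

A 6-joint arm with a two-finger parallel gripper is mounted at the origin on the work surface. World frame = base frame: x ahead of the robot, y to its left, z up, the work surface at z = 0. Lengths are in m, angles in degrees, forces in N, time in s.
With the tool pointing down it reaches from about 0.25 to 0.725 m from the base axis. Payload 9.7 kg.
Tool frame: the origin (TCP) lies midway between the tips of the shut fingers; the grasp point (between the pads) lies bot.grasp_offset behind it (bot.grasp_offset is the distance from the TCP to the grasp point, in m); x points along the fingers, y is the direction in which the jaws open and shut, and the axes are right-handed (so a half turn about x gives the same grasp; the last joint's range is limited). The gripper opens to 85 mm and grips with 20 to 120 N. Pads are 22 mm wide; open, the fingers measure 114 mm over their backs; the gripper's body (76 mm by 85 mm) begins 54 mm behind the grasp point. The pads swing forward as they close: fully open they stand 13 mm farther back than shut.
Start: joints at [0, 4.979, 10.078, 95.1, 0, 90], TCP at [0.55, -0, 0.231] pointing down, gripper open.
Joint ranges: [-179.16, 179.16], [-48.56, 103.87], [-65.8, 70.77], [-126.05, 130.52], [-82.76, 87.17], [-180, 180]. Speed limits (degrees/s): [127.2, 127.2, 147.25, 180, 180, 180].

INTERFACE

Orientations are given as [roll, pitch, yaw] about the fixed x, y, z axes, in that order (R = Rz(yaw) Ry(pitch) Rx(roll)).
In Python, from workcell import status, camera, bot gives the robot as it stands.
- The arm moves only by the shell command python3 -m jog 'ROWS' [OPENING] [FORCE]. ROWS is text: rows parted by semicolons, each of 4 numbers parted by spaces: the shift along the tool's x, y, z in mm, then the turn about the tool's x in degrees. A call has exactly 8 rows; each row is the pose to reach, as a shift and turn from the pose commanded when the call began, along the tool's axes at that moment; what a row does not reach only later rows make up. A row lasts 1/8 s, in which the tool goes at most 62.5 mm and 10.7 degrees, less where a joint would pass 70% of its speed; a pose out of reach is approached as far as the arm can. A call with a gripper value outside its range is refused whole. OPENING is the opening, from 0 (shut) to 1 (fully open), set as the call begins (- or left out, the last holds). The fingers move at their own pace and stop on an object; FORCE is the grip in N (left out, the last holds). Time passes only in rows, so rows that repeat a pose let the fingers close, or fill a call up. It gives the time, the measured TCP pose, the force and the opening at its end, in the units of the state.
- status.get_obs(): the state, without advancing time (a new reading comes with each control period).
- camera(name): name is "scene" or "side" or "wrist"; returns a dict with "color" (384x512x3 uint8, red, green, blue), "vfov" (degrees; the focal length in pixels is half the picture's height over the tangent of half this angle, whatever the lens; pixels are square), "cx", "cy" (the principal point, pixels), "rvec" (rotation vector, rad) and "tvec" (3), from world to camera coordinates, as OpenCV has them. Camera axes: x right, y down, z forward; pixel columns grow to the right and rows downward; lengths in m; the calibration is good to about 2 mm. The wrist camera is an equidistant fisheye: a pixel r from the principal point sees the ray r / f radians off the axis. A picture is of the moment at which its call begins. There is no depth.
- bot.job_done(): hands the job in, once; it reports no verdict.
The state is a dict: "time": time; "q": joint angles; "qd": joint speeds; "joint_efforts": joint torques, N m; "ee_pos": TCP position; "tcp_rot": TCP orientation; "wrist_force": force on the tool from outside, world axes, zero at the start; "torque": the same for the moment, N m; "opening": finger opening in m.
Only numpy, scipy, OpenCV 4.12 (cv2) and the standard library are available. Lean on these libraries where they do the work, as an engineer would, in place of code of your own. Each camera call takes 0.05 s, during which the arm holds its last target. There are 200 camera calls.

TASK

Load the kiln shelf for the bisque firing: stand all the upright beakers on it, and on them set every mouth-down beaker, rim squarely on the rim of an upright one of its own size (an upright beaker left over simply stands open). Only when the load is complete, slide the shelf along the table, without lifting it, squarely into the blue taped bay, with every pair still standing rim on rim. The clay is unfired and brittle, so set each beaker down gently, and leave the glaze tubs, jar, bowl and batten where they are.

Things in the scene. Friction and masses are not known exactly. Their poses are not given: they have to be found in the camera images.
- wide_up1: Wide beaker: terracotta-brown straight-sided round clay cup with a white band near its foot, 66 mm outside diameter, 62 mm tall, wall 6 mm, closed foot (bevelled by 4 mm), about 0.13 kg, dry unfired clay. Starts upright, mouth up, on the table. Origin: centre of the foot's underside; z points up out of the mouth.
- wide_up1_rim (a point): Centre of the mouth of wide_up1, level with its rim, 62 mm above its foot.
- wide_up2: Wide beaker: terracotta-brown straight-sided round clay cup with a white band near its foot, 66 mm outside diameter, 62 mm tall, wall 6 mm, closed foot (bevelled by 4 mm), about 0.13 kg, dry unfired clay. Starts upright, mouth up, on the table. Origin: centre of the foot's underside; z points up out of the mouth.
- wide_up2_rim (a point): Centre of the mouth of wide_up2, level with its rim, 62 mm above its foot.
- narrow_up1: Narrow beaker: cream straight-sided round clay cup with a blue band near its foot, 52 mm outside diameter, 76 mm tall, wall 5 mm, closed foot (bevelled by 4 mm), about 0.11 kg, dry unfired clay. Starts upright, mouth up, on the table. Origin: centre of the foot's underside; z points up out of the mouth.
- narrow_up1_rim (a point): Centre of the mouth of narrow_up1, level with its rim, 76 mm above its foot.
- wide_dn1: Wide beaker: terracotta-brown straight-sided round clay cup with a white band near its foot, 66 mm outside diameter, 62 mm tall, wall 6 mm, closed foot (bevelled by 4 mm), about 0.13 kg, dry unfired clay. Starts standing mouth-down on its rim on the table; may be absent. Origin: centre of the mouth, in the plane of the rim (its underside as it stands); z points up, out through the foot.
- wide_dn2: Wide beaker: terracotta-brown straight-sided round clay cup with a white band near its foot, 66 mm outside diameter, 62 mm tall, wall 6 mm, closed foot (bevelled by 4 mm), about 0.13 kg, dry unfired clay. Starts standing mouth-down on its rim on the table; may be absent. Origin: centre of the mouth, in the plane of the rim (its underside as it stands); z points up, out through the foot.
- narrow_dn1: Narrow beaker: cream straight-sided round clay cup with a blue band near its foot, 52 mm outside diameter, 76 mm tall, wall 5 mm, closed foot (bevelled by 4 mm), about 0.11 kg, dry unfired clay. Starts standing mouth-down on its rim on the table; may be absent. Origin: centre of the mouth, in the plane of the rim (its underside as it stands); z points up, out through the foot.
- shelf: Loose kiln shelf: flat pale fireclay slab 170 mm (its x) by 330 mm (its y) by 15 mm thick, about 1.2 kg, lying loose on the table; it slides when pushed on an edge. Origin: centre of its underside, z up. Its top is 15 mm above the table.
- bay_c (a point): Centre, on the table, of the bay: a rectangle of flat blue tape stuck on the table, farther from the robot than the shelf; 220 mm (its x) by 380 mm (its y) inside the tape, so 25 mm to spare all round the shelf. Its axes are those of the rectangle; tape 12 mm wide, nothing to bump into.
- jar: Bystander: small white jar with a red lid, 48 mm diameter, 62 mm tall. Origin: centre of the underside.
- bowl: Bystander: small green glazed bowl, 76 mm diameter, 40 mm tall. Origin: centre of the underside.
- tub1: Bystander: white glaze tub with a red lid, 96 mm diameter, 115 mm tall, at the left near the robot. Origin: centre of the underside.
- tub2: Bystander: white glaze tub like the other, at the right near the robot. Origin: centre of the underside.
- batten: Bystander: pine batten 28 x 260 x 12 mm lying at the right, along its y. Origin: centre of the underside.

How it is judged:
By the outcome, as a careful person would: the job done as asked, in the order asked, and still so for the second after the job is handed in, with the robot touching nothing.
Of wide_dn1, wide_dn2, narrow_dn1 only 2 to 3 are there at a start; the rules pass over those that are not, and their reading is None.
At some moment in a run one of shelf may be knocked a few centimetres aside while the robot is not near it.
It also fails if it takes over 210 s, if anything falls off the work surface, if the arm or the gripper's body presses on something with over 40 N, if the wrist force passes 120 N, or if a joint passes its speed limit or range.

## Working session

There is one attempt and no reset: what is moved stays moved. The work goes in short steps, Python scripts to look and compute and a shell command to move; the robot and the scene stay as the last step left them, time stands still between calls to the robot, and variables do not carry over. Pictures are saved under pics/ and viewed, about 12 in all and at most 16, crops included, and the job is handed in when it is done.

```bash
ls; mkdir -p pics; python3 - <<'E'
from workcell import status, camera, bot
import cv2,numpy as np
o=status.get_obs();print({k:np.round(v,3).tolist() for k,v in o.items()}, bot.grasp_offset)
for n in ["scene","side","wrist"]:
    c=camera(n);cv2.imwrite(f"pics/{n}0.png",c["color"][:,:,::-1]);print(n,c["vfov"],c["cx"],c["cy"],c["rvec"],c["tvec"])
E
```

```text
pics
{'time': 0.0, 'q': [0.002, 5.01, 10.035, 95.101, 0.0, 90.002], 'qd': [-0.005, -0.026, 0.041, -0.023, 0.008, -0.006], 'joint_efforts': [0.001, -52.039, 46.48, 0.016, 0.0, -0.0], 'ee_pos': [0.55, 0.0, 0.231], 'tcp_rot': [-90.335, 89.923, 179.665], 'wrist_force': [-0.156, 0.477, 0.617], 'torque': [-0.016, 0.007, 0.01], 'opening': 0.085} 0.0187
scene 46.5759389726835 256.4442841154242 189.54675367343745 [ 1.6661933   1.68717987 -0.80256625] [ 0.00834967 -0.24291938  1.90078902]
side 44.72761303820609 250.66787047740937 185.57634390880102 [ 2.23857899 -0.36961026  0.19444937] [-0.43999055  0.16620609  1.36721446]
wrist 65.70646984690485 256.88131912398205 192.06576948318354 [-2.87125420e+00 -1.37580056e-03  7.78129211e-04] [-0.54949783 -0.03540609  0.37870229]
```

View pics/scene0.png

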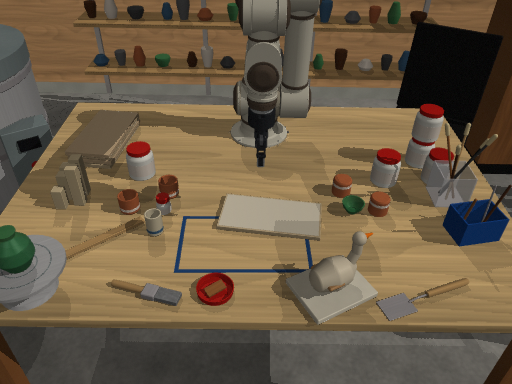

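View pics/side0.png

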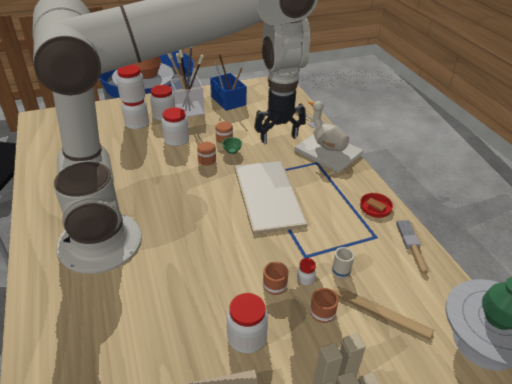

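View pics/wrist0.png

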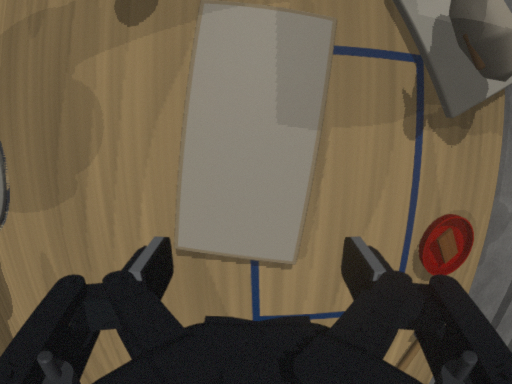

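```bash
cat > h.py <<'E'
from workcell import status, camera, bot
import cv2,numpy as np
from scipy.spatial.transform import Rotation as R
def toolR():
    return R.from_euler('xyz',status.get_obs()['tcp_rot'],degrees=True).as_matrix()
def f(c): return c['color'].shape[0]/2/np.tan(np.radians(c['vfov']/2))
def cast(c,pts,z,fish=False):
    p=(np.atleast_2d(np.array(pts,float))-[c['cx'],c['cy']])/f(c)
    r=np.linalg.norm(p,axis=1,keepdims=True)+1e-9
    d=np.c_[p/r*np.sin(r),np.cos(r)] if fish else np.c_[p,np.ones(len(p))]
    M=cv2.Rodrigues(np.array(c['rvec'],float))[0]; t=np.array(c['tvec'],float).ravel()
    o=-M.T@t; w=d@M
    return (o+w*((z-o[2])/w[:,2])[:,None])[:,:2]
def proj(c,P,fish=False):
    M=cv2.Rodrigues(np.array(c['rvec'],float))[0]
    v=np.atleast_2d(P)@M.T+np.array(c['tvec'],float).ravel()
    if fish:
        n=np.linalg.norm(v[:,:2],axis=1,keepdims=True)+1e-9
        p=v[:,:2]/n*np.arctan2(n,v[:,2:])
    else: p=v[:,:2]/v[:,2:]
    return p*f(c)+[c['cx'],c['cy']]
def delta(target,yaw=None):
    """tool-frame shift in mm to bring TCP to target xyz"""
    o=status.get_obs(); return np.round(1000*toolR().T@(np.array(target)-o['ee_pos']),1)
def st():
    o=status.get_obs(); print('t',round(o['time'],2),'tcp',np.round(o['ee_pos'],4),'rot',np.round(o['tcp_rot'],2),'op',round(o['opening'],4),'F',np.round(o['wrist_force'],1))
def blobs(mask,minA=20):
    n,l,s,cen=cv2.connectedComponentsWithStats(mask.astype(np.uint8))
    return [(tuple(s[i][:4].tolist()),int(s[i][4]),np.round(cen[i],1).tolist()) for i in range(1,n) if s[i][4]>=minA]
E
python3 - <<'E'
from h import *
print(np.round(toolR(),2))
s=camera('scene');d=camera('side')
px=dict(w1=(129,195),w2=(168,181),n1=(153,213),d1=(342,177),d2=(378,197),jar=(163,197),bowl=(353,200),tub1=(386,156),tub2=(140,149))
hz=dict(w1=.062,w2=.062,n1=.076,d1=.062,d2=.062,jar=.062,bowl=.04,tub1=.115,tub2=.115)
for k in px: print(k,cast(s,[px[k]],hz[k]).round(3))
pd=dict(w1=(324,297),w2=(276,271),n1=(344,254),d1=(206,148),d2=(224,129))
for k in pd: print(k,cast(d,[pd[k]],hz[k]).round(3))
print('bay',cast(s,[(183,218),(178,271),(312,271),(309,240)],0).round(3).tolist())
print('shelf',cast(s,[(223,197),(320,202),(320,236),(218,232)],.015).round(3).tolist())
a=cv2.resize(s['color'][125:285,80:410,::-1],None,fx=2.4,fy=2.4,interpolation=cv2.INTER_CUBIC);cv2.imwrite('pics/c1.png',a)
E
```

```text
[[-0.  1. -0.]
 [-0. -0. -1.]
 [-1. -0.  0.]]
w1 [[ 0.512 -0.424]]
w2 [[ 0.433 -0.309]]
n1 [[ 0.615 -0.324]]
d1 [[0.394 0.291]]
d2 [[0.502 0.394]]
jar [[ 0.519 -0.311]]
bowl [[0.492 0.316]]
tub1 [[0.337 0.447]]
tub2 [[ 0.318 -0.42 ]]
w1 [[ 0.509 -0.425]]
w2 [[ 0.427 -0.311]]
n1 [[ 0.615 -0.325]]
d1 [[0.397 0.283]]
d2 [[0.492 0.381]]
bay [[0.551, -0.247], [0.779, -0.231], [0.772, 0.156], [0.644, 0.159]]
shelf [[0.457, -0.121], [0.475, 0.21], [0.641, 0.192], [0.63, -0.126]]
```

View pics/c1.png

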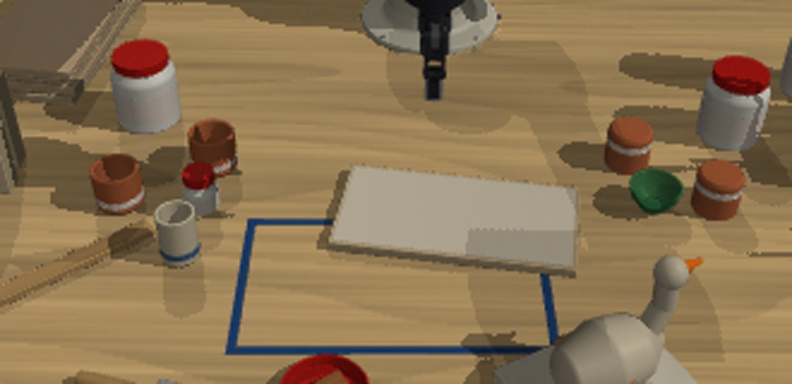

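```bash
python3 - <<'E'
from h import *
c=camera('wrist');M=cv2.Rodrigues(np.array(c['rvec']))[0];print('cam',-M.T@np.array(c['tvec']).ravel(),'axes',M.round(2).tolist())
print(delta([.511,-.42,.231]))
E
python3 -m jog '0 0 60 0;0 0 120 0;0 0 180 0;0 0 240 -10;0 0 300 -10;0 0 360 -10;0 0 360 -10;0 0 360 -10' 1 25
python3 - <<'E'
from h import *
st();print(status.get_obs()['q'])
c=camera('wrist');M=cv2.Rodrigues(np.array(c['rvec']))[0];print('cam',-M.T@np.array(c['tvec']).ravel())
cv2.imwrite('pics/w1.png',c['color'][:,:,::-1])
E
```

```text
cam [0.54970637 0.06749236 0.37434082] axes [[1.0, 0.0, -0.0], [0.0, -0.96, 0.27], [0.0, -0.27, -0.96]]
[  0.  -38.9 420. ]
time: 1.3
ee_pos: [0.5498, -0.36, 0.2309]
tcp_rot: [-148.0, 90.0, 131.9]
wrist_force: [0.2, 0.2, 0.4]
opening: 0.0856
t 1.3 tcp [ 0.5498 -0.36    0.2309] rot [-148.04   89.95  131.92] op 0.0856 F [0.2 0.2 0.4]
[-3.32189685e+01  2.07305067e+01  2.86549575e+01  9.79723894e+01
  1.27168316e-02  4.68169538e+01]
cam [ 0.53797874 -0.29358702  0.37433434]
```

View pics/w1.png

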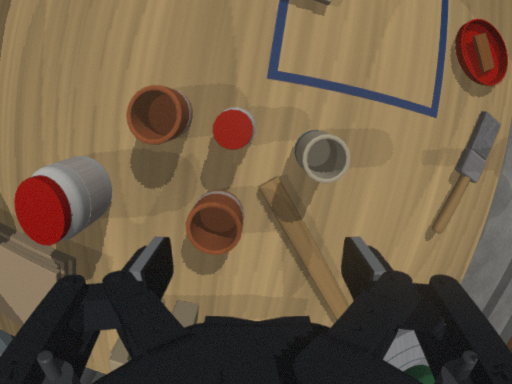

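```bash
cat >> h.py <<'E'
from scipy.optimize import least_squares
def rim(c,box,kind,h,r,fish=True,dbg=None):
    """box x0,y0,x1,y1; outward half of silhouette cast on z=h, circle radius r"""
    x0,y0,x1,y1=box; im=c['color']; hsv=cv2.cvtColor(im,cv2.COLOR_RGB2HSV)
    H,S,V=[hsv[...,i].astype(int) for i in range(3)]; lab=cv2.cvtColor(im,cv2.COLOR_RGB2LAB).astype(int)
    m=((lab[...,1]>=145) if kind=='wide' else (lab[...,2]<142)&(V>90)).astype(np.uint8)
    k=np.zeros_like(m);k[y0:y1,x0:x1]=m[y0:y1,x0:x1]
    cs=max(cv2.findContours(k,cv2.RETR_EXTERNAL,cv2.CHAIN_APPROX_NONE)[0],key=cv2.contourArea)
    hull=cs[:,0].astype(float)
    if dbg:
        d=im[...,::-1].copy();cv2.drawContours(d,[cs],-1,(0,255,0),1);cv2.imwrite(dbg,cv2.resize(d[y0:y1,x0:x1],None,fx=4,fy=4))
    P=cast(c,hull,h,fish)
    M=cv2.Rodrigues(np.array(c['rvec'],float))[0]; o=(-M.T@np.array(c['tvec'],float).ravel())[:2]
    q=P.mean(0)
    for _ in range(6):
        u=(q-o)/(np.linalg.norm(q-o)+1e-9); w=P[(P-q)@u>0.1*r]
        s=least_squares(lambda z:np.linalg.norm(w-z,axis=1)-r,q,loss='soft_l1',f_scale=.001); q=s.x
    return q.round(4),'rms mm',round(1000*float(np.sqrt(np.mean((np.linalg.norm(w-q,axis=1)-r)**2))),2),len(w)
E
python3 - <<'E'
from h import *
c=camera('wrist')
print(rim(c,(180,180,250,262),'wide',.062,.033,dbg='pics/a.png'))
print(rim(c,(118,75,200,152),'wide',.062,.033,dbg='pics/b.png'))
print(rim(c,(285,120,360,190),'narrow',.076,.026,dbg='pics/c.png'))
im=[cv2.resize(cv2.imread(f'pics/{k}.png'),(260,260)) for k in 'abc'];cv2.imwrite('pics/abc.png',np.hstack(im))
for k,p in dict(jar=(233,130)).items(): print(k,cast(c,[p],.062,True))
print('bat',cast(c,[(262,185),(282,178),(335,320)],.012,True))
E
```

```text
(array([ 0.5113, -0.4281]), 'rms mm', 0.87, 72)
(array([ 0.4292, -0.3119]), 'rms mm', 0.73, 76)
(array([ 0.6149, -0.3263]), 'rms mm', 0.58, 67)
jar [[ 0.51688831 -0.31602143]]
bat [[ 0.56052363 -0.38154097]
 [ 0.58359863 -0.36823096]
 [ 0.71535543 -0.57824873]]
```

View pics/abc.png

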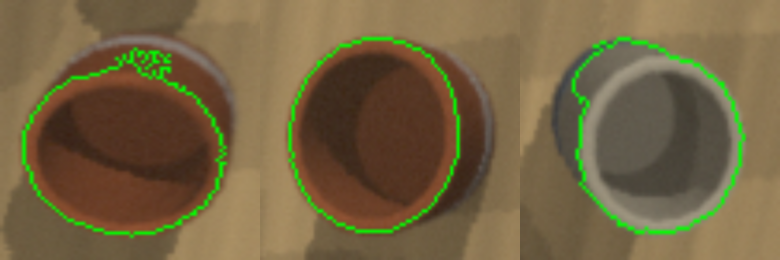

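```bash
python3 - <<'E'
from h import *
c=dict(vfov=65.70646984690485,cx=256.88,cy=192.066,rvec=[-2.8712542,-1.3758e-3,7.78e-4],tvec=[-.54949783,-.03540609,.37870229],color=np.zeros((384,512,3)))
P=cast(c,[(203,3),(335,19),(294,263),(178,248)],.015,True);print('shelf',P.round(3).tolist(),P.mean(0))
for a,b in((3,0),(2,1)): v=P[b]-P[a];print(np.degrees(np.arctan2(-v[0],v[1])),np.linalg.norm(v))
B=cast(c,[(335,50),(419,59),(404,268),(260,317)],0,True);print('bay',B.round(3).tolist())
c=camera('wrist');B=cast(c,[(273,75),(435,112),(284,5),(444,5)],0,True);print('bay2',B.round(3).tolist())
print('w1',delta([.5113,-.4281,.231]))
print(np.round(toolR(),3))
E
```

```text
shelf [[0.484, 0.208], [0.645, 0.188], [0.601, -0.133], [0.441, -0.112]] [0.54266906 0.03767972]
-7.539099118988847 0.3222017638270936
-7.85822089861037 0.32475887929983965
bay [[0.648, 0.151], [0.772, 0.153], [0.783, -0.161], [0.555, -0.242]]
bay2 [[0.55, -0.243], [0.784, -0.235], [0.547, -0.147], [0.776, -0.067]]
w1 [  0.8 -50.5  61.4]
[[ 0.001  0.985  0.175]
 [-0.     0.175 -0.985]
 [-1.     0.     0.   ]]
```

```bash
python3 -m jog '0 -25 31 0;0 -50.5 61.4 0;0 -50.5 61.4 0;50 -50.5 61.4 0;100 -50.5 61.4 0;150 -50.5 61.4 0;190 -50.5 61.4 0;213 -50.5 61.4 0' 1 25
python3 -m jog '0 0 0 0;0 0 0 0;0 0 0 0;0 0 0 0;0 0 0 0;0 0 0 0;0 0 0 0;0 0 0 0' 0 25
python3 -m jog '-15 0 0 0;-40 0 0 0;-80 0 0 0;-120 0 0 0;-160 0 0 0;-160 0 0 0;-160 0 0 0;-160 0 0 0'
python3 - <<'E'
from h import *
st();c=camera('wrist');cv2.imwrite('pics/g1.png',c['color'][:,:,::-1])
E
```

```text
time: 2.45
ee_pos: [0.511, -0.4268, 0.0162]
tcp_rot: [-147.0, 89.9, 133.1]
wrist_force: [0.1, -0.8, 0.1]
opening: 0.0856
time: 3.45
ee_pos: [0.5109, -0.4292, 0.0182]
tcp_rot: [-154.8, 90.0, 125.2]
wrist_force: [0.2, 0.1, -1.8]
opening: 0.066
time: 4.45
ee_pos: [0.5105, -0.4289, 0.177]
tcp_rot: [-139.9, 89.9, 140.1]
wrist_force: [-0.1, -0.4, -1.4]
opening: 0.066
t 4.45 tcp [ 0.5105 -0.4289  0.177 ] rot [-139.87   89.88  140.13] op 0.066 F [-0.1 -0.4 -1.4]
```

View pics/g1.png

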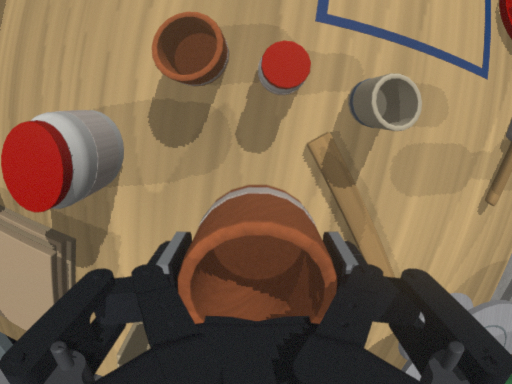

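```bash
python3 -m jog '0 8 -30 0;0 20 -80 0;0 36 -140 0;0 53 -200 0;0 70 -260 0;0 87 -320 0;0 102 -375 0;0 116 -425 0' - 25
python3 -m jog '0 13 -45 0;0 22 -75 0;0 25.5 -88.4 0;0 25.5 -88.4 0;0 25.5 -88.4 0;0 25.5 -88.4 0;0 25.5 -88.4 0;0 25.5 -88.4 0'
python3 - <<'E'
from h import *
st();c=camera('wrist');cv2.imwrite('pics/g2.png',c['color'][:,:,::-1]);s=camera('scene');cv2.imwrite('pics/s2.png',s['color'][:,:,::-1])
print(delta([.560,.101,.038]));print(status.get_obs()['q'])
E
```

```text
time: 5.5
ee_pos: [0.5509, 0.0115, 0.1776]
tcp_rot: [-103.2, 89.9, 176.9]
wrist_force: [1.7, -0.7, -0.6]
opening: 0.0664
time: 6.5
ee_pos: [0.5612, 0.1006, 0.1783]
tcp_rot: [90.3, 90.0, 10.2]
wrist_force: [-0.3, 0.0, -1.4]
opening: 0.0663
t 6.5 tcp [0.5612 0.1006 0.1783] rot [90.26 89.99 10.22] op 0.0663 F [-0.3  0.  -1.4]
[140.3  -1.1  -0.5]
[ 1.01787303e+01  6.96356530e+00  6.36006362e+00  8.93909421e+01
 -1.16626680e-03  9.01952328e+01]
```

View pics/g2.png

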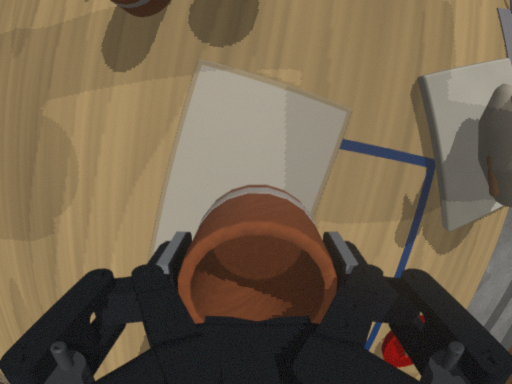

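```bash
python3 - <<'E'
from h import *
c=camera('wrist')
P=cast(c,[(200,63),(349,110),(160,226)],.015,True);print(P.round(3).tolist());print(cast(c,[(343,145),(435,163),(370,345)],0,True).round(3).tolist())
E
python3 -m jog '50 0 0 0;100 0 0 0;125 0 0 0;135 0 0 0;139 0 0 0;141 0 0 0;142 0 0 0;142 0 0 0'
python3 -m jog '0.5 0 0 0;1 0 0 0;1.5 0 0 0;2 0 0 0;2.5 0 0 0;3 0 0 0;3 0 0 0;3 0 0 0'
```

```text
[[0.483, 0.209], [0.644, 0.189], [0.461, 0.024]]
[[0.65, 0.15], [0.777, 0.155], [0.783, -0.134]]
time: 7.65
ee_pos: [0.5614, 0.101, 0.0369]
tcp_rot: [92.2, 89.9, 12.1]
wrist_force: [-1.2, 0.3, -0.7]
opening: 0.0663
time: 8.65
ee_pos: [0.5611, 0.1009, 0.0333]
tcp_rot: [-38.2, 90.0, -118.2]
wrist_force: [-0.4, 0.3, -1.6]
opening: 0.0664
```

```bash

python3 -m jog '0.3 0 0 0;0.6 0 0 0;0.9 0 0 0;1.2 0 0 0;1.2 0 0 0;1.2 0 0 0;1.2 0 0 0;1.2 0 0 0'
python3 -m jog '0 0 0 0;0 0 0 0;0 0 0 0;0 0 0 0;0 0 0 0;0 0 0 0;0 0 0 0;0 0 0 0' 0.97
python3 -m jog '-30 0 0 0;-80 0 0 0;-120 0 0 0;-160 0 0 0;-198 0 0 0;-198 0 0 0;-198 0 0 0;-198 0 0 0' 
python3 - <<'E'
from h import *
st();print('w2',delta([.4292,-.3119,.2]))
E
```

```text
time: 9.65
ee_pos: [0.5612, 0.1009, 0.0326]
tcp_rot: [69.7, 90.0, -10.3]
wrist_force: [-1.9, -0.9, 5.6]
opening: 0.0663
time: 10.65
ee_pos: [0.5612, 0.1009, 0.0321]
tcp_rot: [94.5, 90.0, 14.5]
wrist_force: [-0.5, 0.2, -0.3]
opening: 0.0832
time: 11.65
ee_pos: [0.5607, 0.1009, 0.2287]
tcp_rot: [-89.7, 89.9, -169.7]
wrist_force: [-0.1, -0.2, 0.7]
opening: 0.0826
t 11.65 tcp [0.5607 0.1009 0.2287] rot [ -89.67   89.89 -169.67] op 0.0826 F [-0.1 -0.2  0.7]
w2 [  29.1 -201.1  383.7]
```

```bash

python3 -m jog '0 -20 40 0;0 -48 92 -6;0 -76 145 -12;0 -104 198 -18;0 -132 251 -24;0 -160 305 -30;0 -185 353 -30;0 -198 378 -30' 
python3 - <<'E'
from h import *
st();print('w2',delta([.4292,-.3119,.018]));print(toolR().round(3))
c=camera('wrist')
for p in [(.4292,-.3119,.062)]: print(proj(c,[p],True))
E
```

```text
time: 12.65
ee_pos: [0.4303, -0.3078, 0.229]
tcp_rot: [-158.1, 89.9, 151.7]
wrist_force: [-0.6, 0.9, -0.2]
opening: 0.0824
t 12.65 tcp [ 0.4303 -0.3078  0.229 ] rot [-158.15   89.91  151.72] op 0.0824 F [-0.6  0.9 -0.2]
w2 [210.9  -3.3   2.8]
[[-0.001  0.768  0.641]
 [ 0.001  0.641 -0.768]
 [-1.    -0.001 -0.002]]
[[253.81990657 177.89878368]]
```

```bash

python3 - <<'E'
from h import *
camera('side');camera('side')
st();print('w2',delta([.4292,-.3119,.018]))
E
```

```text
t 12.8 tcp [ 0.431  -0.3065  0.229 ] rot [-167.39   89.9   142.47] op 0.0831 F [-0.2 -0.7 -0.3]
w2 [211.   -4.8   3.4]
```

```bash

python3 -m jog '0 -4.5 3.5 0;50 -4.5 3.5 0;100 -4.5 3.5 0;150 -4.5 3.5 0;180 -4.5 3.5 0;200 -4.5 3.5 0;211 -4.5 3.5 0;211 -4.5 3.5 0' 1 25
python3 -m jog '0 0 0 0;0 0 0 0;0 0 0 0;0 0 0 0;0 0 0 0;0 0 0 0;0 0 0 0;0 0 0 0' 0 25
python3 -m jog '-15 0 0 0;-40 0 0 0;-80 0 0 0;-120 0 0 0;-160 0 0 10;-160 0 0 20;-160 0 0 30;-160 0 0 30'
python3 - <<'E'
from h import *
camera('side');st();c=camera('wrist');cv2.imwrite('pics/g3.png',c['color'][:,:,::-1]);print(delta([.548,.017,.177]));print(toolR().round(3))
E
```

```text
time: 13.8
ee_pos: [0.4306, -0.3107, 0.0187]
tcp_rot: [-165.1, 89.9, 145.0]
wrist_force: [0.5, -0.5, -0.4]
opening: 0.0852
time: 14.8
ee_pos: [0.4312, -0.3117, 0.0203]
tcp_rot: [17.6, 89.9, -32.4]
wrist_force: [-0.5, 0.2, 5.7]
opening: 0.064
time: 15.8
ee_pos: [0.4305, -0.3112, 0.1798]
tcp_rot: [51.5, 90.0, -28.4]
wrist_force: [-0.0, -0.0, -1.4]
opening: 0.0643
t 15.85 tcp [ 0.4305 -0.3112  0.1796] rot [ 59.82  89.98 -19.96] op 0.064 F [ 0.5  0.3 -1.1]
[   2.5  173.9 -302.2]
[[ 0.     0.984  0.178]
 [-0.     0.178 -0.984]
 [-1.     0.     0.   ]]
```

View pics/g3.png

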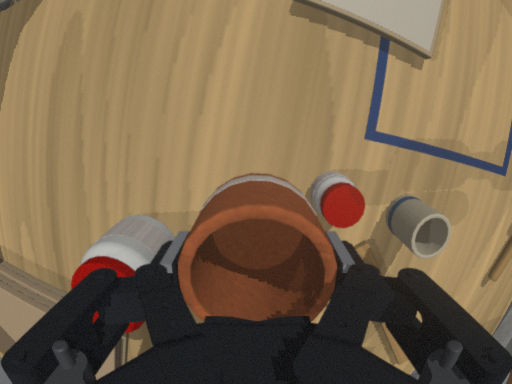

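```bash

python3 - <<'E'
from h import *
c=camera('wrist');M=cv2.Rodrigues(np.array(c['rvec'],float))[0]
o=status.get_obs();T=toolR()
a=cv2.imread('pics/g1.png');b=cv2.imread('pics/g3.png')
for n,yt,yb in(('g1',222,187),('g3',207,177)):
    for nm,y,h in (('rim',yt,.062),('foot',yb,.004)):
        p=cast(c,[(257,y)],o['ee_pos'][2]+h-.018,True)[0]
        print(n,nm,(1000*T.T@np.r_[p-o['ee_pos'][:2],0]).round(1))
cv2.imwrite('pics/cmp.png',cv2.resize(np.hstack([a[160:330,160:360],b[160:330,160:360]]),None,fx=2,fy=2,interpolation=cv2.INTER_CUBIC))
E
```

```text
g1 rim [ -0.   -0.2 -28.8]
g1 foot [ -0.   -0.1 -26.8]
g3 rim [ -0.   -0.2 -34.5]
g3 foot [ -0.   -0.1 -32.4]
```

View pics/cmp.png

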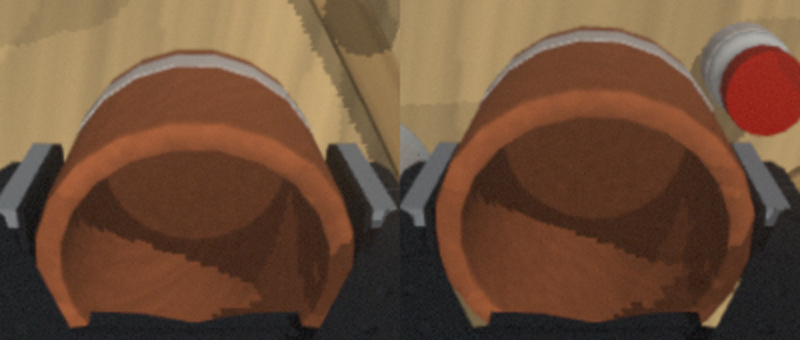

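```bash

python3 -m jog '0 20 -35 0;0 48 -85 0;0 78 -136 0;0 108 -187 0;0 135 -234 0;0 158 -275 0;0 172 -298 0;0 173 -298 0'  - 25
python3 -m jog '0 0 0 0;50 0 0 0;90 0 0 0;115 0 0 0;128 0 0 0;134 0 0 0;137 0 0 0;139 0 0 0'
python3 - <<'E'
from h import *
camera('side');st();print(delta([.548,.013,.035]))
E
```

```text
time: 16.95
ee_pos: [0.5494, 0.0139, 0.1788]
tcp_rot: [-112.3, 90.0, 167.9]
wrist_force: [-0.4, -0.0, -1.1]
opening: 0.0643
time: 17.95
ee_pos: [0.5497, 0.0122, 0.0409]
tcp_rot: [80.7, 89.9, 0.7]
wrist_force: [0.4, 0.2, -1.3]
opening: 0.0637
t 18.0 tcp [0.5495 0.0122 0.0405] rot [80.99 89.95  1.  ] op 0.064 F [ 1.1 -0.2 -1.4]
[ 5.5 -1.4 -1. ]
```

```bash

python3 -m jog '1 0 0 0;2 0 0 0;3 0 0 0;3.7 0 0 0;4.3 0 0 0;4.9 0 0 0;5 0 0 0;5 0 0 0'
python3 -m jog '0.2 0 0 0;0.4 0 0 0;0.6 0 0 0;0.8 0 0 0;0.8 0 0 0;0.8 0 0 0;0.8 0 0 0;0.8 0 0 0'
```

```text
time: 19.0
ee_pos: [0.5492, 0.0122, 0.0353]
tcp_rot: [96.1, 90.0, 16.1]
wrist_force: [-1.5, 0.9, 3.8]
opening: 0.0639
time: 20.0
ee_pos: [0.5492, 0.0123, 0.0353]
tcp_rot: [83.5, 90.0, 3.5]
wrist_force: [-5.4, 0.9, 9.8]
opening: 0.0643
```

```bash

python3 -m jog '0 0 0 0;0 0 0 0;0 0 0 0;0 0 0 0;0 0 0 0;-40 0 0 0;-90 0 0 0;-140 0 0 0' 0.97
python3 -m jog '-50 0 20 0;-55 1 70 0;-55 2 125 0;-55 3 180 0;-55 4 235 0;-55 5 285 0;-55 5.5 325 0;-55 5.5 345 0' 0.88
python3 - <<'E'
from h import *
camera('side');camera('side');st();print(delta([.6149,-.3263,.025]))
E
```

```text
time: 21.0
ee_pos: [0.549, 0.0122, 0.1757]
tcp_rot: [-116.5, 90.0, 163.5]
wrist_force: [0.4, -0.5, -0.6]
opening: 0.0827
time: 22.0
ee_pos: [0.6144, -0.3288, 0.2283]
tcp_rot: [-117.9, 89.9, 162.0]
wrist_force: [0.2, 1.3, -0.2]
opening: 0.0753
t 22.1 tcp [ 0.6143 -0.3286  0.228 ] rot [-116.49   89.93  163.38] op 0.075 F [-1.7  0.3 -0.8]
[203.    1.2  -2.1]
```

```bash

python3 -m jog '0 1 -2 0;50 1 -2 0;100 1 -2 0;150 1 -2 0;175 1 -2 0;195 1 -2 0;203 1 -2 0;203 1 -2 0' - 25
python3 -m jog '0 0 0 0;0 0 0 0;0 0 0 0;0 0 0 0;0 0 0 0;0 0 0 0;0 0 0 0;0 0 0 0' 0 25
python3 -m jog '-15 0 0 0;-40 0 0 0;-80 0 0 0;-120 0 0 0;-160 0 0 0;-160 -3 -25 0;-160 -8 -75 0;-160 -13 -125 0'
python3 -m jog '0 -5 -45 0;0 -10 -90 0;0 -14 -130 0;0 -17 -149 0;0 -17 -149 0;0 -17 -149 0;40 -17 -149 0;85 -17 -149 0'
python3 - <<'E'
from h import *
camera('side');camera('side');st();print(delta([.5376,-.062,.040]))
E
```

```text
time: 23.1
ee_pos: [0.6154, -0.3242, 0.0267]
tcp_rot: [52.4, 90.0, -27.6]
wrist_force: [0.4, 0.2, -0.3]
opening: 0.075
time: 24.1
ee_pos: [0.6158, -0.3248, 0.0278]
tcp_rot: [54.2, 89.9, -25.8]
wrist_force: [-0.5, 0.3, 5.5]
opening: 0.052
time: 25.1
ee_pos: [0.5801, -0.2026, 0.1869]
tcp_rot: [80.9, 90.0, 0.8]
wrist_force: [0.4, 0.8, -0.9]
opening: 0.0522
time: 26.1
ee_pos: [0.5389, -0.0611, 0.1008]
tcp_rot: [66.6, 89.9, -13.4]
wrist_force: [1.2, -0.4, -2.1]
opening: 0.0519
t 26.2 tcp [ 0.5355 -0.0606  0.0963] rot [-104.98   89.53  174.93] op 0.0522 F [-0.7 -0.4 -1.4]
[56.3  2.2  1.8]
```

```bash

python3 -m jog '20 1 0 0;35 1 0 0;43 1 0 0;47 1 0 0;49 1 0 0;50 1 0 0;50 1 0 0;50 1 0 0'
python3 -m jog '1 0 0 0;2 0 0 0;2.8 0 0 0;3.4 0 0 0;4 0 0 0;4 0 0 0;4 0 0 0;4 0 0 0'
```

```text
time: 27.2
ee_pos: [0.5391, -0.0596, 0.0515]
tcp_rot: [74.5, 90.0, -5.5]
wrist_force: [0.0, 0.7, -0.9]
opening: 0.0522
time: 28.2
ee_pos: [0.539, -0.0596, 0.0473]
tcp_rot: [86.1, 90.0, 6.1]
wrist_force: [0.4, -0.6, -1.1]
opening: 0.0519
```

```bash

python3 -m jog '1 0 0 0;2 0 0 0;3 0 0 0;3.6 0 0 0;4.2 0 0 0;4.2 0 0 0;4.2 0 0 0;4.2 0 0 0'
python3 -m jog '0.3 0 0 0;0.6 0 0 0;0.9 0 0 0;1.2 0 0 0;1.2 0 0 0;1.2 0 0 0;1.2 0 0 0;1.2 0 0 0'
```

```text
time: 29.2
ee_pos: [0.539, -0.0596, 0.0431]
tcp_rot: [45.2, 90.0, -34.8]
wrist_force: [0.9, 0.4, -0.8]
opening: 0.052
time: 30.2
ee_pos: [0.5392, -0.0596, 0.0428]
tcp_rot: [72.0, 90.0, -8.0]
wrist_force: [-3.5, 0.9, 6.9]
opening: 0.0522
```

```bash

python3 -m jog '0 0 0 0;0 0 0 0;0 0 0 0;0 0 0 0;0 0 0 0;-40 0 0 0;-90 0 0 0;-140 0 0 0' 0.97
python3 -m jog '-50 0 0 0;-80 0 -20 0;-110 5 -55 0;-120 10 -70 0;-120 10 -70 0;-120 10 -70 0;-120 10 -70 0;-120 10 -70 0'
python3 - <<'E'
from h import *
camera('side');st();c=camera('wrist');cv2.imwrite('pics/v1.png',c['color'][:,:,::-1])
for p in [(.5617,.097,.077),(.549,.012,.077),(.539,-.06,.091)]: print(proj(c,[p],True))
E
```

```text
time: 31.2
ee_pos: [0.5388, -0.0596, 0.1833]
tcp_rot: [-109.7, 90.0, 170.3]
wrist_force: [1.1, -0.4, -0.0]
opening: 0.0825
time: 32.2
ee_pos: [0.5366, 0.0105, 0.3014]
tcp_rot: [-93.4, 90.0, -173.4]
wrist_force: [0.6, 1.6, -1.0]
opening: 0.0831
t 32.25 tcp [0.5366 0.0106 0.3015] rot [ -96.13   89.97 -176.17] op 0.0829 F [-0.1 -0.3 -0.1]
[[289.49633187 101.35563662]]
[[266.92652308 166.24517621]]
[[249.24816302 221.80917179]]
```

View pics/v1.png

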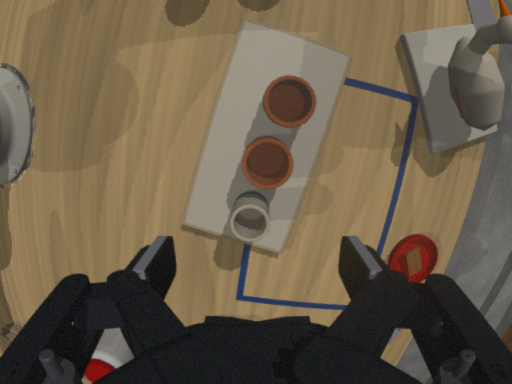

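```bash

python3 - <<'E'
from h import *
c=camera('wrist')
print('w1',rim(c,(255,68,325,135),'wide',.077,.033))
print('w2',rim(c,(235,133,300,192),'wide',.077,.033))
P=cast(c,[(245,22),(350,57),(280,254),(183,226)],.015,True);m=P.mean(0);y=(P[0]+P[1]-P[2]-P[3]);print('shelf',P.round(3).tolist(),m,np.degrees(np.arctan2(-y[0],y[1])))
B=cast(c,[(347,81),(415,99),(380,250),(240,298),(350,307),(245,245)],0,True);print('bay',B.round(3).tolist())
print('cups local',[(np.array([[np.cos(a),np.sin(a)],[-np.sin(a),np.cos(a)]])@(np.array(p)-m)).round(3) for a in [np.arctan2(-y[0],y[1])] for p in [(.5617,.097),(.549,.012),(.539,-.06)]])
print(delta([.45,.27,.301]))
E
```

```text
w1 (array([0.5594, 0.101 ]), 'rms mm', 0.9, 34)
w2 (array([0.5477, 0.0178]), 'rms mm', 0.87, 69)
shelf [[0.485, 0.206], [0.644, 0.186], [0.601, -0.136], [0.439, -0.116]] [0.54227217 0.03502609] -7.863071554647539
bay [[0.65, 0.151], [0.772, 0.155], [0.78, -0.111], [0.551, -0.246], [0.762, -0.239], [0.543, -0.137]]
cups local [array([0.011, 0.064]), array([ 0.01 , -0.022]), array([ 0.01 , -0.095])]
[   0.8  -40.5 -270.3]
```

```bash

python3 -m jog '0 -6 -40 0;0 -14 -95 0;0 -22 -150 0;0 -30 -205 0;0 -37 -250 0;0 -40 -270 0;0 -40 -270 0;0 -40 -270 0'
python3 - <<'E'
from h import *
camera('side');camera('side');st();c=camera('wrist');cv2.imwrite('pics/v2.png',c['color'][:,:,::-1])
for p in [(.395,.287,.058),(.497,.388,.058),(.492,.316,.04)]: print(proj(c,[p],True))
E
```

```text
time: 33.35
ee_pos: [0.4506, 0.2695, 0.3019]
tcp_rot: [14.6, 90.0, -65.4]
wrist_force: [0.3, -0.4, 0.3]
opening: 0.0831
t 33.45 tcp [0.4508 0.2692 0.302 ] rot [ 58.23  89.99 -21.84] op 0.0828 F [ 0.2 -0.4 -0.4]
[[217.32980596 142.76024225]]
[[308.03965942  81.00195925]]
[[292.56307387 132.83565184]]
```

View pics/v2.png

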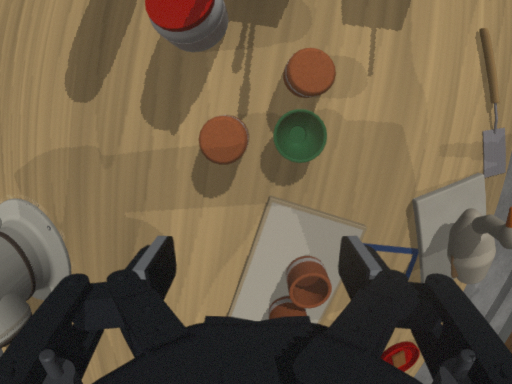

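```bash

python3 - <<'E'
from h import *
c=camera('wrist')
print('d1',rim(c,(190,105,256,173),'wide',.058,.033,dbg='pics/a.png'))
print('d2',rim(c,(275,38,345,104),'wide',.058,.033,dbg='pics/b.png'))
print('bowl',cast(c,[(301,135)],.04,True))
cv2.imwrite('pics/ab.png',np.hstack([cv2.resize(cv2.imread(f'pics/{k}.png'),(300,300)) for k in 'ab']))
d1=rim(c,(190,105,256,173),'wide',.058,.033)[0]
print(delta([*d1,.2]), np.round(toolR(),3))
E
```

```text
d1 (array([0.4037, 0.297 ]), 'rms mm', 1.48, 66)
d2 (array([0.4963, 0.4003]), 'rms mm', 1.49, 64)
bowl [[0.50404634 0.31530139]]
[102.  -41.6 -35.5] [[ 0.     0.985  0.172]
 [ 0.     0.172 -0.985]
 [-1.     0.     0.   ]]
```

View pics/ab.png

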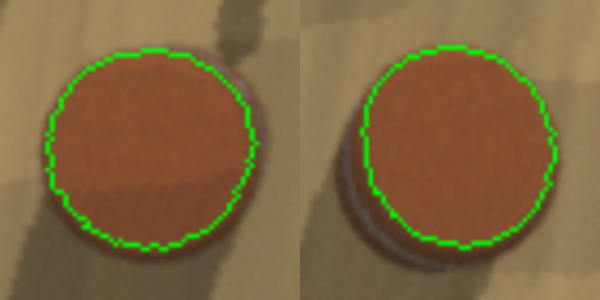

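```bash
cat >> h.py <<'E'
def disc(c,box,h,fish=True):
    x0,y0,x1,y1=box; lab=cv2.cvtColor(c['color'],cv2.COLOR_RGB2LAB).astype(int)
    k=np.zeros(lab.shape[:2],np.uint8);k[y0:y1,x0:x1]=(lab[y0:y1,x0:x1,1]>=145)
    cs=max(cv2.findContours(k,cv2.RETR_EXTERNAL,cv2.CHAIN_APPROX_NONE)[0],key=cv2.contourArea)
    P=cast(c,cs[:,0],h,fish)
    s=least_squares(lambda z:np.linalg.norm(P-z[:2],axis=1)-z[2],[*P.mean(0),.03],loss='soft_l1',f_scale=.001)
    return s.x.round(4)
E
python3 - <<'E'
from h import *
c=camera('wrist')
d1=disc(c,(190,105,256,173),.062);d2=disc(c,(275,38,345,104),.062);print(d1,d2)
print(delta([*d1[:2],.2]),delta([*d2[:2],.2]))
E
```

```text
[0.4009 0.2943 0.0291] [0.4983 0.4036 0.0289]
[102.  -44.8 -33.2] [ 102.    70.  -124.1]
```

```bash

python3 -m jog '0 -30 -22 0;30 -44.8 -33.2 0;80 -44.8 -33.2 0;130 -44.8 -33.2 0;175 -44.8 -33.2 0;195 -44.8 -33.2 0;195 -44.8 -33.2 0;195 -44.8 -33.2 0' 1
python3 - <<'E'
from h import *
camera('side');camera('side');st();print(delta([.4009,.2943,.02]))
E
```

```text
time: 34.6
ee_pos: [0.4011, 0.295, 0.1081]
tcp_rot: [116.0, 89.9, 36.0]
wrist_force: [0.7, 0.9, -0.6]
opening: 0.0852
t 34.7 tcp [0.4012 0.2953 0.1083] rot [117.17  89.88  37.15] op 0.0854 F [-0.5 -0.7  0. ]
[88.3 -0.6  1. ]
```

```bash

python3 -m jog '30 -0.5 1 0;55 -0.5 1 0;72 -0.5 1 0;82 -0.5 1 0;88 -0.5 1 0;88 -0.5 1 0;88 -0.5 1 0;88 -0.5 1 0' 1 25
python3 -m jog '0 0 0 0;0 0 0 0;0 0 0 0;0 0 0 0;0 0 0 0;0 0 0 0;0 0 0 0;0 0 0 0' 0 25
python3 -m jog '-15 0 0 0;-40 0 0 0;-80 0 0 0;-130 0 0 0;-180 0 0 0;-230 0 0 0;-230 0 0 0;-230 0 0 0'
python3 - <<'E'
from h import *
camera('side');st();print(delta([.551,.03,.25]))
E
```

```text
time: 35.7
ee_pos: [0.4005, 0.2941, 0.0194]
tcp_rot: [117.4, 90.0, 37.4]
wrist_force: [0.2, 0.0, -0.9]
opening: 0.0855
time: 36.7
ee_pos: [0.4005, 0.294, 0.0194]
tcp_rot: [112.1, 90.0, 32.1]
wrist_force: [-0.7, -1.0, 6.1]
opening: 0.0663
time: 37.7
ee_pos: [0.4001, 0.2938, 0.2484]
tcp_rot: [-65.1, 90.0, -145.1]
wrist_force: [0.3, 0.8, -1.5]
opening: 0.0663
t 37.75 tcp [0.3999 0.2936 0.2477] rot [ -64.88   89.89 -144.88] op 0.0659 F [-0.3 -0.6 -1.9]
[ -2.2 103.  285.8]
```

```bash

python3 -m jog '0 12 35 0;0 30 85 0;0 50 138 0;0 69 191 0;0 87 241 0;0 98 272 0;0 103 286 0;0 103 286 0' - 25
python3 - <<'E'
from h import *
camera('side');camera('side');st();c=camera('wrist');cv2.imwrite('pics/v3.png',c['color'][:,:,::-1])
p=proj(c,[(.5594,.101,.077)],True)[0].astype(int);print(p)
b=(p[0]-45,p[1]-45,p[0]+45,p[1]+45)
print('w1',rim(c,b,'wide',.077,.033,dbg='pics/a.png'),disc(c,b,.077))
E
```

```text
time: 38.75
ee_pos: [0.5511, 0.0298, 0.2478]
tcp_rot: [-103.0, 89.9, 176.9]
wrist_force: [-0.4, -0.4, -1.2]
opening: 0.066
t 38.85 tcp [0.5508 0.0309 0.2485] rot [-116.55   89.95  163.49] op 0.0656 F [-0.3  0.1 -1.5]
[276 111]
w1 (array([0.5576, 0.098 ]), 'rms mm', 2.03, 171) [0.5618 0.0985 0.0296]
```

View pics/v3.png

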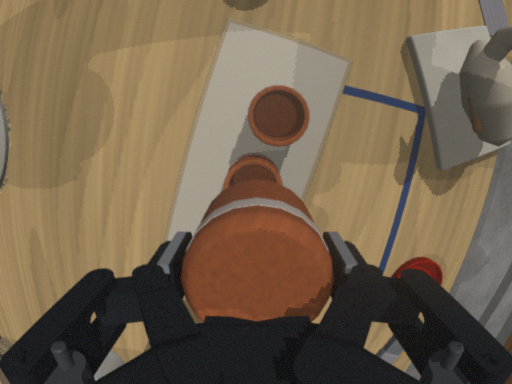

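```bash

python3 - <<'E'
from h import *
c=camera('wrist');b=(238,76,320,151)
print('w1',rim(c,b,'wide',.077,.033),disc(c,b,.077),cast(c,[(278.5,116)],.077,True))
st();d=disc(c,b,.077);print(delta([d[0]+.0017,d[1],.11]),delta([.5612,.1010,.11]))
E
```

```text
w1 (array([0.559 , 0.0977]), 'rms mm', 0.87, 83) [0.5619 0.0979 0.0308] [[0.56195673 0.09723533]]
t 38.95 tcp [0.5509 0.0312 0.249 ] rot [-173.23   89.99  106.86] op 0.066 F [-0.4 -0.4 -1.4]
[139.   24.2 -63.4] [139.   22.4 -66.9]
```

```bash

python3 - <<'E'
from h import *
c=camera('wrist');T=toolR();e=np.array(status.get_obs()['ee_pos'])
for nm,h,r in(('top',.0426,29),('shoulder',.0386,33),('rim',-.0194,33)):
    for oz in (0,4): print(nm,oz,proj(c,[e+[0,0,h]+T@[0,0,(oz-r)/1000]],True).round(1))
for y in range(172,224): print(y,c['color'][y,255:260].mean(0).astype(int).tolist(),end=' ')
E
```

```text
top 0 [[257.6 220.5]]
top 4 [[257.6 230.7]]
shoulder 0 [[257.6 206.6]]
shoulder 4 [[257.6 216.7]]
rim 0 [[257.3 174. ]]
rim 4 [[257.3 181. ]]
172 [88, 55, 42] 173 [89, 55, 40] 174 [89, 57, 41] 175 [87, 55, 39] 176 [88, 57, 40] 177 [87, 56, 40] 178 [90, 57, 41] 179 [96, 60, 42] 180 [104, 63, 43] 181 [107, 65, 45] 182 [107, 66, 45] 183 [109, 67, 46] 184 [108, 65, 45] 185 [106, 64, 44] 186 [108, 64, 45] 187 [109, 65, 45] 188 [110, 66, 45] 189 [109, 65, 44] 190 [112, 67, 45] 191 [113, 68, 47] 192 [112, 67, 44] 193 [111, 67, 45] 194 [110, 65, 43] 195 [110, 65, 44] 196 [112, 69, 50] 197 [120, 94, 83] 198 [131, 119, 111] 199 [135, 127, 120] 200 [135, 127, 120] 201 [136, 128, 121] 202 [137, 130, 122] 203 [142, 133, 126] 204 [146, 132, 122] 205 [135, 107, 95] 206 [115, 72, 52] 207 [112, 67, 44] 208 [112, 66, 44] 209 [112, 66, 44] 210 [112, 66, 42] 211 [118, 69, 44] 212 [122, 71, 45] 213 [127, 74, 48] 214 [129, 74, 46] 215 [134, 77, 49] 216 [136, 78, 49] 217 [138, 79, 50] 218 [140, 80, 50] 219 [142, 81, 51] 220 [142, 82, 51] 221 [145, 82, 53] 222 [145, 82, 51] 223 [146, 82, 51]
```

```bash

python3 -m jog '0 8 -22 0;0 17 -46 0;0 22 -64.5 0;0 22 -64.5 0;40 22 -64.5 0;85 22 -64.5 0;120 22 -64.5 0;138 22 -64.5 0'
python3 -m jog '2 0 0 0;4 0 0 0;5 0 0 0;5 0 0 0;5 0 0 0;5 0 0 0;5 0 0 0;5 0 0 0'
python3 - <<'E'
from h import *
for i in range(3):
    camera('side'); print(delta([.5612,.0986,.0964]))
E
```

```text
time: 40.0
ee_pos: [0.5609, 0.0969, 0.1091]
tcp_rot: [-85.7, 89.9, -165.7]
wrist_force: [0.8, 0.6, -0.9]
opening: 0.0661
time: 41.0
ee_pos: [0.5618, 0.0974, 0.1059]
tcp_rot: [-100.7, 90.0, 179.3]
wrist_force: [0.2, -0.2, -0.9]
opening: 0.0658
[ 9.5 -0.4 -1.3]
[ 9.5 -0.4 -1.3]
[ 9.5 -0.4 -1.3]
```

```bash

python3 -m jog '1 -0.4 -1 0;2.5 -0.4 -1 0;4 -0.4 -1 0;5.5 -0.4 -1 0;6.5 -0.4 -1 0;7.5 -0.4 -1 0;7.5 -0.4 -1 0;7.5 -0.4 -1 0'
python3 -m jog '0.3 0 0 0;0.6 0 0 0;0.9 0 0 0;1.2 0 0 0;1.5 0 0 0;1.5 0 0 0;1.5 0 0 0;1.5 0 0 0'
```

```text
time: 42.15
ee_pos: [0.5612, 0.0984, 0.0984]
tcp_rot: [170.4, 90.0, 90.4]
wrist_force: [-0.5, 0.1, -1.8]
opening: 0.0663
time: 43.15
ee_pos: [0.5612, 0.0983, 0.0969]
tcp_rot: [78.3, 90.0, -1.7]
wrist_force: [0.5, -0.8, -0.7]
opening: 0.0666
```

```bash

python3 -m jog '0.3 0 0 0;0.6 0 0 0;0.9 0 0 0;1 0 0 0;1 0 0 0;1 0 0 0;1 0 0 0;1 0 0 0'
```

```text
time: 44.15
ee_pos: [0.5613, 0.0983, 0.0964]
tcp_rot: [87.4, 90.0, 7.4]
wrist_force: [-2.7, -1.0, 5.3]
opening: 0.0662
```

```bash

python3 -m jog '0 0 0 0;0 0 0 0;0 0 0 0;0 0 0 0;0 0 0 0;-20 0 0 0;-60 0 0 0;-105 0 0 0' 1
python3 -m jog '-20 0 0 0;-25 -1 -50 0;-25 -3 -105 0;-25 -4 -160 0;-25 -6 -215 0;-25 -8 -265 0;-25 -9.5 -300 0;-25 -9.5 -311 0' 1
python3 - <<'E'
from h import *
for i in range(2): camera('side')
st();print(delta([.4983,.4036,.0195]))
E
```

```text
time: 45.15
ee_pos: [0.5609, 0.0983, 0.2016]
tcp_rot: [-90.1, 89.9, -170.1]
wrist_force: [1.2, -0.5, -0.0]
opening: 0.0855
time: 46.15
ee_pos: [0.4971, 0.4048, 0.2253]
tcp_rot: [-66.8, 90.0, -146.7]
wrist_force: [-0.2, -0.1, 0.6]
opening: 0.0851
t 46.25 tcp [0.4977 0.4035 0.2255] rot [ -53.61   89.97 -133.54] op 0.0852 F [-0.3  0.1 -0.3]
[206.    0.7  -0. ]
```

```bash

python3 -m jog '50 0.5 0 0;100 0.5 0 0;150 0.5 0 0;180 0.5 0 0;198 0.5 0 0;206 0.5 0 0;206 0.5 0 0;206 0.5 0 0' 1 25
python3 -m jog '0 0 0 0;0 0 0 0;0 0 0 0;0 0 0 0;0 0 0 0;0 0 0 0;0 0 0 0;0 0 0 0' 0 25
python3 -m jog '-15 0 0 0;-40 0 0 0;-80 0 0 0;-130 0 0 0;-180 0 0 0;-230 0 0 0;-250 0 0 0;-250 0 0 0'
python3 -m jog '0 -3 40 0;0 -8 100 0;0 -13 160 0;0 -18 220 0;0 -23 280 0;0 -28 340 0;0 -33 400 0;0 -37 440 0'
python3 -m jog '0 -0.5 15 0;0 -0.5 19 0;0 -0.5 19 0;0 -0.5 19 0;0 -0.5 19 0;0 -0.5 19 0;0 -0.5 19 0;0 -0.5 19 0'
python3 - <<'E'
from h import *
camera('side');st();c=camera('wrist');cv2.imwrite('pics/v4.png',c['color'][:,:,::-1])
print(proj(c,[(.549,.0145,.077),(.5615,.098,.139)],True))
E
```

```text
time: 47.25
ee_pos: [0.499, 0.4035, 0.0213]
tcp_rot: [118.0, 89.9, 38.0]
wrist_force: [-0.1, 1.1, -0.5]
opening: 0.0852
time: 48.25
ee_pos: [0.4989, 0.4035, 0.0212]
tcp_rot: [116.9, 89.9, 36.9]
wrist_force: [0.2, -0.7, 5.9]
opening: 0.0661
time: 49.25
ee_pos: [0.4987, 0.4034, 0.2721]
tcp_rot: [120.2, 89.8, 40.2]
wrist_force: [0.6, -0.2, -1.3]
opening: 0.066
time: 50.25
ee_pos: [0.5377, -0.0391, 0.2684]
tcp_rot: [-98.9, 89.9, -179.0]
wrist_force: [-0.2, 0.7, -1.2]
opening: 0.0662
time: 51.25
ee_pos: [0.5411, -0.0555, 0.2699]
tcp_rot: [-122.6, 90.0, 157.4]
wrist_force: [-0.5, -0.8, -2.0]
opening: 0.0663
t 51.3 tcp [ 0.5411 -0.0555  0.2699] rot [-175.04   90.    104.97] op 0.0661 F [ 0.7 -0.5 -1.2]
[[274.76996514 111.74863769]
 [307.82021835  28.76082975]]
```

View pics/v4.png

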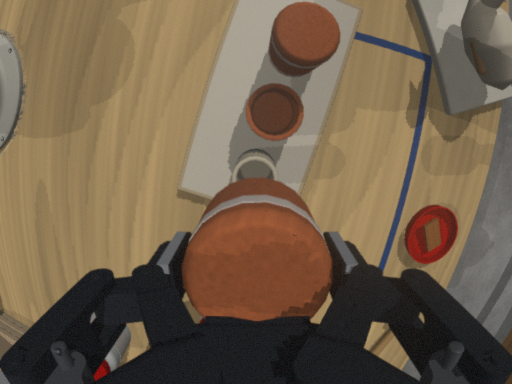

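```bash

python3 - <<'E'
from h import *
c=camera('wrist');b=(238,76,310,148)
print('w2',disc(c,b,.077),rim(c,b,'wide',.077,.033),'d1top',disc(c,(260,0,348,66),.139))
T=toolR();e=np.array(status.get_obs()['ee_pos'])
for y in range(172,220): print(y,c['color'][y,255:260].mean(0).astype(int).tolist()[:2],end=' ')
for x,y in((.549,.0138),(.5494,.0138)): print(delta([x,y,.108]))
E
```

```text
w2 [0.5485 0.0154 0.0301] (array([0.5456, 0.0166]), 'rms mm', 1.69, 65) d1top [0.5618 0.0974 0.0281]
172 [98, 92] 173 [97, 91] 174 [98, 91] 175 [98, 92] 176 [97, 90] 177 [102, 82] 178 [107, 70] 179 [107, 67] 180 [109, 67] 181 [109, 67] 182 [107, 66] 183 [107, 65] 184 [108, 66] 185 [108, 66] 186 [110, 66] 187 [109, 67] 188 [110, 67] 189 [110, 67] 190 [109, 65] 191 [108, 65] 192 [110, 67] 193 [110, 67] 194 [117, 84] 195 [127, 109] 196 [133, 125] 197 [135, 127] 198 [135, 128] 199 [137, 129] 200 [141, 132] 201 [148, 137] 202 [140, 120] 203 [115, 76] 204 [111, 66] 205 [112, 67] 206 [112, 67] 207 [117, 69] 208 [125, 73] 209 [132, 78] 210 [135, 77] 211 [140, 80] 212 [144, 83] 213 [146, 84] 214 [146, 83] 215 [147, 84] 216 [148, 84] 217 [149, 84] 218 [150, 86] 219 [150, 85] [161.9  19.8 -66.9]
[161.9  20.2 -66.8]
```

```bash

python3 -m jog '0 6 -20 0;0 13 -45 0;0 19 -64 0;0 19.3 -67 0;0 19.3 -67 0;40 19.3 -67 0;90 19.3 -67 0;130 19.3 -67 0'
python3 -m jog '15 0 0 0;25 0 0 0;30 0 0 0;31 0 0 0;31 0 0 0;31 0 0 0;31 0 0 0;31 0 0 0'
python3 - <<'E'
from h import *
for i in range(3):
    camera('side'); print(delta([.5486,.0152,.0982]))
E
```

```text
time: 52.4
ee_pos: [0.548, 0.013, 0.138]
tcp_rot: [-85.3, 90.0, -165.4]
wrist_force: [-0.6, -0.2, -2.4]
opening: 0.0666
time: 53.4
ee_pos: [0.5486, 0.0139, 0.109]
tcp_rot: [64.4, 90.0, -15.6]
wrist_force: [-0.4, -0.1, -0.7]
opening: 0.0665
[10.7  0.3 -1.3]
[10.7  0.3 -1.3]
[10.7  0.3 -1.3]
```

```bash

python3 -m jog '2 0.3 -1.3 0;4 0.3 -1.3 0;6 0.3 -1.3 0;7.5 0.3 -1.3 0;8.5 0.3 -1.3 0;9.2 0.3 -1.3 0;9.5 0.3 -1.3 0;9.5 0.3 -1.3 0'
python3 -m jog '0.3 0 0 0;0.6 0 0 0;0.9 0 0 0;1.2 0 0 0;1.2 0 0 0;1.2 0 0 0;1.2 0 0 0;1.2 0 0 0'
```

```text
time: 54.55
ee_pos: [0.5486, 0.0152, 0.0994]
tcp_rot: [88.2, 90.0, 8.2]
wrist_force: [0.6, -0.0, -0.7]
opening: 0.0662
time: 55.55
ee_pos: [0.5486, 0.0152, 0.0982]
tcp_rot: [81.2, 90.0, 1.2]
wrist_force: [0.1, 0.4, -0.9]
opening: 0.066
```

```bash

python3 -m jog '0.3 0 0 0;0.6 0 0 0;0.9 0 0 0;1 0 0 0;1 0 0 0;1 0 0 0;1 0 0 0;1 0 0 0'
```

```text
time: 56.55
ee_pos: [0.5486, 0.0151, 0.0981]
tcp_rot: [73.8, 90.0, -6.2]
wrist_force: [-2.9, 0.2, 7.4]
opening: 0.0661
```

```bash

cat >> h.py <<'E'
def scene2(c,fish=True,z=.015,roi=None):
    lab=cv2.cvtColor(c['color'],cv2.COLOR_RGB2LAB).astype(int);L,a,b=lab[...,0],lab[...,1],lab[...,2]
    m=((b<140)&(b>124)&(a<136)&(L>95)).astype(np.uint8)
    if roi is not None:
        k=np.zeros_like(m);k[roi[1]:roi[3],roi[0]:roi[2]]=m[roi[1]:roi[3],roi[0]:roi[2]];m=k
    m=cv2.morphologyEx(m,cv2.MORPH_OPEN,np.ones((3,3),np.uint8))
    cs=max(cv2.findContours(m,cv2.RETR_EXTERNAL,cv2.CHAIN_APPROX_NONE)[0],key=cv2.contourArea)[:,0]
    r=cv2.minAreaRect((cast(c,cs,z,fish)*1000).astype(np.float32));bx=cv2.boxPoints(r)
    blue=((b<112)&(L<120)).astype(np.uint8)
    d=c['color'][...,::-1].copy();cv2.polylines(d,[cs.reshape(-1,1,2)],1,(0,255,0),1);d[blue>0]=(0,0,255)
    ys,xs=np.nonzero(blue);B=cast(c,np.c_[xs,ys],0,fish)*1000
    return r,bx,B,d
E
python3 -m jog '0 0 0 0;0 0 0 0;0 0 0 0;0 0 0 0;0 0 0 0;-20 0 0 0;-60 0 0 0;-105 0 0 0' 1
python3 -m jog '-50 0 0 0;-90 0 20 0;-120 0 50 0;-130 0 60 0;-130 0 60 0;-130 0 60 0;-130 0 60 0;-130 0 60 0' 1
python3 - <<'E'
from h import *
camera('side');st();c=camera('wrist')
r,bx,B,d=scene2(c);print('shelf',r,bx.round().tolist())
x,y=B.T
for nm,s in(('near',(x<600)&(x>500)&(y<-100)&(y>-220)),('far',(x>740)&(x<810)&(y>-200)&(y<130)),('left',(x>670)&(x<750)&(y>120)&(y<180)),('right',(x>580)&(x<740)&(y<-215)&(y>-270))):
    if s.sum()>30:
        v=cv2.fitLine(B[s].astype(np.float32),cv2.DIST_HUBER,0,.01,.01).ravel();print(nm,s.sum(),B[s].mean(0).round(1),np.degrees(np.arctan2(v[1],v[0])).round(2))
cv2.imwrite('pics/v5.png',d)
p=proj(c,[(.5618,.0974,.139),(.5486,.0152,.139)],True).astype(int);print(p)
for q in p: print(disc(c,(q[0]-38,q[1]-38,q[0]+38,q[1]+38),.139))
E
```

```text
time: 57.55
ee_pos: [0.5482, 0.0152, 0.2029]
tcp_rot: [-100.0, 89.9, -180.0]
wrist_force: [1.4, -0.6, -0.2]
opening: 0.0854
time: 58.55
ee_pos: [0.5588, -0.0435, 0.3318]
tcp_rot: [-107.5, 90.0, 172.6]
wrist_force: [0.2, -0.7, -0.2]
opening: 0.0854
t 58.6 tcp [ 0.5589 -0.0436  0.332 ] rot [-105.08   89.98  174.95] op 0.0852 F [ 0.8 -0.1  0.2]
shelf ((541.3193969726562, 37.80802917480469), (321.7253723144531, 159.1905975341797), 82.16228485107422) [[441.0, -111.0], [598.0, -132.0], [642.0, 186.0], [484.0, 208.0]]
near 162 [ 546.9 -186.5] 89.62
far 418 [776.6 -54. ] -88.67
left 173 [713.4 152.5] 1.01
right 306 [ 657.3 -241.9] 1.18
[[281  50]
 [257 118]]
[0.5621 0.0981 0.0273]
[0.5495 0.0156 0.0285]
```

```bash

python3 -m jog '0 -18 -14 -10;0 -36 -28 -20;0 -55 -42 -30;0 -75 -58 -40;0 -95 -73 -50;0 -115 -89 -60;0 -132 -102 -70;0 -142 -110 -80' 1
python3 - <<'E'
from h import *
for i in range(3): camera('side')
st();print(toolR().round(4)[:2]);print(delta([.405,.04,.02]),status.get_obs()['q'][5])
E
```

```text
time: 59.65
ee_pos: [0.3992, 0.0402, 0.3325]
tcp_rot: [9.3, 90.0, 9.6]
wrist_force: [-0.0, 0.6, 0.0]
opening: 0.0853
t 59.8 tcp [0.3999 0.0399 0.3325] rot [ 3.53 89.94  3.4 ] op 0.0854 F [-1.  -0.3 -0.4]
[[ 1.0e-03  2.1e-03  1.0e+00]
 [ 1.0e-04  1.0e+00 -2.1e-03]]
[312.5   0.    4.8] 5.827761657979914
```

```bash

python3 -m jog '60 0 0 0;120 0 0 -1;180 0 0 -1;240 0 0 -1;285 0 0 -1;310 0 0 -1;318 0 0 -1;320 0 0 -1' 1
python3 -m jog '2 0 0 0;4 0 0 0;6 0 0 0;8 0 0 0;10 0 0 0;11 0 0 0;12 0 0 0;12 0 0 0' 1
```

```text
time: 60.8
ee_pos: [0.4004, 0.0397, 0.0125]
tcp_rot: [-6.4, 90.0, -5.5]
wrist_force: [0.0, 0.0, -0.1]
opening: 0.0853
time: 61.8
ee_pos: [0.4, 0.0397, 0.0001]
tcp_rot: [-165.6, 90.0, -164.7]
wrist_force: [-0.2, -1.4, 0.0]
opening: 0.0854
```

```bash

python3 -m jog '1 0 0 0;2 0 0 0;3 0 0 0;4 0 0 0;5 0 0 0;6 0 0 0;6 0 0 0;6 0 0 0' 1
python3 -m jog '0 0 4 0;0 0 8 0;0 0 12 0;0 0 16 0;0 0 19 0;0 0 22 0;0 0 25 0;0 0 28 0' 1
python3 -m jog '0 0 2 0;0 0 4 0;0 0 6 0;0 0 8 0;0 0 10 0;0 0 12 0;0 0 14 0;0 0 16 0' 1
```

```text
time: 62.8
ee_pos: [0.4001, 0.0397, -0.0058]
tcp_rot: [-151.0, 90.0, -150.0]
wrist_force: [0.2, -1.0, 0.8]
opening: 0.0855
time: 63.8
ee_pos: [0.4282, 0.0402, -0.0058]
tcp_rot: [-142.2, 90.0, -141.2]
wrist_force: [-0.0, -0.3, 0.2]
opening: 0.0853
time: 64.8
ee_pos: [0.44, 0.0399, -0.0063]
tcp_rot: [-171.7, 89.5, -170.8]
wrist_force: [-23.8, -0.8, 16.5]
opening: 0.0853
```

```bash

python3 -m jog '0 0 1 0;0 0 2 0;0 0 3 0;0 0 4 0;0 0 5 0;0 0 6 0;0 0 6 0;0 0 6 0' 1
python3 - <<'E'
from h import *
a=cv2.imread('pics/s2.png')[...,::-1];c=camera('scene');b=c['color'];cv2.imwrite('pics/s3.png',b[...,::-1])
st()
w=camera('wrist');cv2.imwrite('pics/v6.png',w['color'][...,::-1])
cv2.imwrite('pics/s3c.png',np.hstack([cv2.resize(b[170:290,160:340,::-1],None,fx=2.3,fy=2.3,interpolation=cv2.INTER_CUBIC),cv2.resize(w['color'][...,::-1],(368,276))]))
E
```

```text
time: 65.8
ee_pos: [0.4461, 0.0395, -0.0063]
tcp_rot: [-163.9, 89.5, -163.0]
wrist_force: [-20.2, -3.8, 15.6]
opening: 0.0856
t 65.85 tcp [ 0.4461  0.0395 -0.0063] rot [-163.83   89.52 -162.94] op 0.0854 F [-21.4  -4.6  15.5]
```

```bash

python3 -m jog '-0.5 0 1 0;-1 0 2 0;-1.5 0 3.5 0;-2 0 5 0;-2 0 7 0;-2 0 9 0;-2 0 11 0;-2 0 13 0' 1
python3 - <<'E'
from h import *
c=camera('scene');L=cv2.cvtColor(c['color'],cv2.COLOR_RGB2LAB).astype(int)
r,bx,B,d=scene2(c,fish=False,roi=(170,160,345,270));print('shelf',r,bx.round().tolist());cv2.imwrite('pics/s4.png',d)
c=dict(c,color=cv2.imread('pics/s2.png')[...,::-1]);r,bx,B,d=scene2(c,fish=False,roi=(170,160,345,270));print('before',r)
E
```

```text
time: 66.9
ee_pos: [0.46, 0.0403, -0.0055]
tcp_rot: [-172.7, 89.6, -171.8]
wrist_force: [-9.9, -2.7, -1.4]
opening: 0.0852
shelf ((565.5792236328125, 100.15097045898438), (201.79483032226562, 151.857421875), 84.92510986328125) [[481.0, 6.0], [632.0, -7.0], [650.0, 194.0], [499.0, 207.0]]
before ((603.653564453125, 125.8906021118164), (60.39048385620117, 134.49334716796875), 1.2499369382858276)
```

```bash

python3 -m jog '0 0 2 0;0 0 5 0;0 0 8 0;0 0 11 0;0 0 14 0;0 0 17 0;0 0 20 0;0 0 22 0' 1
python3 -m jog '-0.5 0 2 0;-0.5 0 5 0;-0.5 0 8 0;-0.5 0 11 0;-0.5 0 14 0;-0.5 0 17 0;-0.5 0 20 0;-0.5 0 22 0' 1
python3 - <<'E'
from h import *
st();c=camera('scene')
r,bx,B,d=scene2(c,fish=False,roi=(170,160,345,270));print('shelf',r,bx.round().tolist());cv2.imwrite('pics/s5.png',d)
w=camera('side');cv2.imwrite('pics/s5s.png',w['color'][...,::-1])
E
```

```text
time: 67.95
ee_pos: [0.4821, 0.0407, -0.0055]
tcp_rot: [-172.4, 89.6, -171.5]
wrist_force: [-10.4, -2.4, -2.4]
opening: 0.0854
time: 68.95
ee_pos: [0.504, 0.0412, -0.0052]
tcp_rot: [-174.5, 89.6, -173.5]
wrist_force: [-10.8, -2.4, -2.9]
opening: 0.0853
t 68.95 tcp [ 0.504   0.0412 -0.0052] rot [-174.48   89.6  -173.51] op 0.0853 F [-10.8  -2.4  -2.9]
shelf ((609.0637817382812, 109.38339233398438), (129.24891662597656, 203.9808349609375), 1.2108522653579712) [[542.0, 210.0], [547.0, 6.0], [676.0, 9.0], [672.0, 213.0]]
```

```bash

python3 -m jog '0 0 2 0;0 0 5 0;0 0 8 0;0 0 11 0;0 0 14 0;0 0 17 0;0 0 20 0;0 0 23 0' 1
python3 -m jog '0 0 3 0;0 0 6 0;0 0 9 0;0 0 12 0;0 0 15 0;0 0 18 0;0 0 21 0;0 0 23 0' 1
python3 -m jog '0 0 -5 0;0 0 -20 0;0 0 -40 0;-40 0 -60 0;-90 0 -80 0;-150 0 -80 0;-210 0 -80 0;-270 0 -60 0' 1
python3 -m jog '-60 0 60 0;-60 0 120 0;-60 0 150 0;-60 0 160 0;-60 0 160 0;-60 0 160 0;-60 0 160 0;-60 0 160 0' 1
python3 - <<'E'
from h import *
camera('side');st();c=camera('wrist')
r,bx,B,d=scene2(c);print('shelf',r,bx.round().tolist())
cv2.imwrite('pics/v7.png',d);print(B.min(0),B.max(0))
E
```

```text
time: 70.05
ee_pos: [0.5268, 0.0419, -0.0053]
tcp_rot: [-179.2, 89.6, -178.2]
wrist_force: [-11.2, -0.5, -2.0]
opening: 0.0857
time: 71.05
ee_pos: [0.5498, 0.0423, -0.0052]
tcp_rot: [-179.5, 89.6, -178.5]
wrist_force: [-12.0, -0.9, -0.6]
opening: 0.0852
time: 72.05
ee_pos: [0.4924, 0.0414, 0.2691]
tcp_rot: [3.9, 89.8, 4.9]
wrist_force: [1.3, -0.1, 0.5]
opening: 0.0852
time: 73.05
ee_pos: [0.6522, 0.0442, 0.3269]
tcp_rot: [4.1, 89.9, 5.1]
wrist_force: [0.3, 0.0, 0.2]
opening: 0.0856
t 73.1 tcp [0.6524 0.0442 0.3267] rot [ 1.63 89.95  2.63] op 0.0852 F [-0.3  0.3 -0.5]
shelf ((652.0924072265625, 48.58149719238281), (158.06887817382812, 319.55743408203125), 1.1149463653564453) [[570.0, 207.0], [576.0, -113.0], [734.0, -110.0], [728.0, 210.0]]
[ 534.53022827 -248.05223361] [784.8001787  157.57339255]
```

```bash

python3 - <<'E'
from h import *
c=camera('wrist');r,bx,B,d=scene2(c);x,y=B.T
for nm,s in(('near',(x<600)&(x>500)&(y<-130)&(y>-220)),('far',(x>750)&(x<810)&(y>-200)&(y<130)),('left',(x>740)&(x<770)&(y>120)&(y<180)),('right',(x>580)&(x<740)&(y<-215)&(y>-270))):
    if s.sum()>30:
        v=cv2.fitLine(B[s].astype(np.float32),cv2.DIST_HUBER,0,.01,.01).ravel();print(nm,s.sum(),B[s].mean(0).round(1),np.degrees(np.arctan2(v[1],v[0])).round(2))
print(delta([.652,.262,.327]))
E
python3 -m jog '0 28 0 11;0 55 0 22;0 83 0 33;0 110 0 44;0 138 0 55;0 165 0 66;0 190 0 77;0 205 0 86' 1
python3 -m jog '0 -6 -3 4;0 -12 -3 4;0 -13 -3 4;0 -13 -3 4;0 -13 -3 4;0 -13 -3 4;0 -13 -3 4;0 -13 -3 4' 1
python3 - <<'E'
from h import *
for i in range(2): camera('side')
st();print(toolR().round(4)[:2]);print(delta([.652,.258,.01]))
E
```

```text
near 239 [ 546.3 -173.8] -88.55
far 609 [777.1 -78. ] -88.65
left 48 [750.8 153.3] 4.87
right 354 [ 660.1 -241.9] 1.32
[ -0.6 217.8   3.3]
time: 74.2
ee_pos: [0.649, 0.2504, 0.3257]
tcp_rot: [-93.1, 90.0, -178.3]
wrist_force: [0.5, 0.1, 0.7]
opening: 0.0857
time: 75.2
ee_pos: [0.636, 0.251, 0.3259]
tcp_rot: [-50.6, 90.0, -139.6]
wrist_force: [-0.1, 0.1, 0.4]
opening: 0.0853
t 75.3 tcp [0.636  0.251  0.3259] rot [ -71.93   90.   -160.87] op 0.0851 F [ 0.2 -0.3 -1. ]
[[-0.      0.9998  0.0185]
 [-0.      0.0185 -0.9998]]
[315.9  16.1  -6.7]
```

```bash

python3 -m jog '0 16 -7 0;60 16 -7 0;120 16 -7 0;180 16 -7 0;240 16 -7 0;285 16 -7 0;308 16 -7 0;314 16 -7 0' 1
python3 -m jog '2 0 0 0;4 0 0 0;6 0 0 0;8 0 0 0;10 0 0 0;12 0 0 0;14 0 0 0;14 0 0 0' 1
python3 - <<'E'
from h import *
for i in range(2): camera('side')
st();print(delta([.652,.226,-.003]))
E
```

```text
time: 76.3
ee_pos: [0.6508, 0.2579, 0.01]
tcp_rot: [-69.8, 89.8, -158.7]
wrist_force: [0.1, -0.3, 1.1]
opening: 0.0854
time: 77.3
ee_pos: [0.6517, 0.2582, -0.0023]
tcp_rot: [-67.9, 90.0, -156.9]
wrist_force: [0.5, 0.2, -0.1]
opening: 0.0852
t 77.4 tcp [ 0.6518  0.2583 -0.0021] rot [ -73.04   90.   -161.99] op 0.0853 F [-0.8 -0.5  0.1]
[ 0.9 -0.4 32.3]
```

```bash

python3 -m jog '0 0 6 0;0 0 12 0;0 0 18 0;0 0 22 0;0 0 25 0;0 0 27 0;0 0 29 0;0 0 31 0' 1
python3 -m jog '0 0 1.5 0;0 0 3 0;-0.5 0 5 0;-1 0 7 0;-1 0 9 0;-1 0 11 0;-1 0 13 0;-1 0 15 0' 1
python3 - <<'E'
from h import *
st();c=camera('scene')
r,bx,B,d=scene2(c,fish=False,roi=(170,160,345,270));print('shelf',r)
E
```

```text
time: 78.4
ee_pos: [0.6524, 0.2273, -0.002]
tcp_rot: [95.1, 90.0, 6.1]
wrist_force: [-0.1, 0.0, -0.1]
opening: 0.0853
time: 79.4
ee_pos: [0.6522, 0.214, -0.0017]
tcp_rot: [-160.5, 89.8, 110.6]
wrist_force: [0.0, 8.9, -4.3]
opening: 0.0853
t 79.4 tcp [ 0.6522  0.214  -0.0017] rot [-160.51   89.83  110.63] op 0.0853 F [ 0.   8.9 -4.3]
shelf ((652.8286743164062, 31.30051040649414), (76.16389465332031, 146.4100799560547), 89.81005096435547)
```

```bash

python3 -m jog '0 0 3 0;0 0 6 0;0 0 9 0;0 0 12 0;0 0 15 0;0 0 18 0;0 0 21 0;0 0 24 0' 1
python3 -m jog '0 0 3 0;0 0 6 0;0 0 9 0;0 0 12 0;0 0 15 0;0 0 18 0;0 0 21 0;0 0 24 0' 1
python3 -m jog '0 0 3 0;0 0 6 0;0 0 9 0;0 0 12 0;0 0 15 0;0 0 18 0;0 0 21 0;0 0 23 0' 1
python3 -m jog '0 0 2 0;0 0 4 0;0 0 6 0;0 0 7 0;0 0 8 0;0 0 8 0;0 0 8 0;0 0 8 0' 1
python3 -m jog '0 0 -10 0;0 0 -40 0;-40 0 -60 0;-100 0 -60 0;-160 0 -60 0;-220 0 -40 0;-280 0 10 0;-320 0 60 0' 1
python3 -m jog '0 0 60 0;0 0 110 0;0 0 120 0;0 0 120 0;0 0 120 0;0 0 120 0;0 0 120 0;0 0 120 0' 1
python3 - <<'E'
from h import *
camera('side');st();c=camera('wrist')
r,bx,B,d=scene2(c);print('shelf',r,bx.round().tolist());x,y=B.T
for nm,s in(('near',(x<600)&(x>500)&(y<120)&(y>-220)),('far',(x>750)&(x<810)&(y>-200)&(y<130)),('left',(x>600)&(x<740)&(y>120)&(y<180)),('right',(x>580)&(x<740)&(y<-215)&(y>-270))):
    if s.sum()>30:
        v=cv2.fitLine(B[s].astype(np.float32),cv2.DIST_HUBER,0,.01,.01).ravel();print(nm,s.sum(),B[s].mean(0).round(1),np.degrees(np.arctan2(v[1],v[0])).round(2))
cv2.imwrite('pics/v8.png',d)
E
```

```text
time: 80.45
ee_pos: [0.6526, 0.19, -0.0017]
tcp_rot: [-158.6, 89.8, 112.5]
wrist_force: [0.1, 10.2, -4.5]
opening: 0.0853
time: 81.45
ee_pos: [0.6531, 0.166, -0.0017]
tcp_rot: [-159.8, 89.8, 111.3]
wrist_force: [-0.6, 8.9, -4.0]
opening: 0.0854
time: 82.45
ee_pos: [0.6535, 0.143, -0.0017]
tcp_rot: [-158.3, 89.8, 112.8]
wrist_force: [-0.1, 9.0, -4.5]
opening: 0.0853
time: 83.45
ee_pos: [0.6536, 0.135, -0.0018]
tcp_rot: [-155.1, 89.8, 116.0]
wrist_force: [-0.3, 9.0, -3.5]
opening: 0.0855
time: 84.45
ee_pos: [0.6548, 0.0862, 0.3099]
tcp_rot: [82.9, 89.9, -5.9]
wrist_force: [1.1, 0.2, 0.3]
opening: 0.0859
time: 85.45
ee_pos: [0.6572, -0.033, 0.3074]
tcp_rot: [-99.8, 90.0, 171.3]
wrist_force: [-0.2, 0.2, -0.4]
opening: 0.0855
t 85.5 tcp [ 0.6572 -0.0331  0.3075] rot [175.95  90.    87.03] op 0.0856 F [-0.1  0.2 -0.1]
shelf ((1034.299560546875, -48.47265625), (425.3040466308594, 651.6103515625), 14.754284858703613) [[746.0, 212.0], [912.0, -418.0], [1323.0, -309.0], [1157.0, 321.0]]
near 1093 [543.1 -40.1] -88.79
far 583 [776.6 -74.7] -88.75
left 482 [669.  151.5] 1.21
right 247 [ 669.2 -241.8] 1.36
```

```bash

python3 - <<'E'
from h import *
c=camera('wrist')
p=proj(c,[(.545,.15,0),(.775,.155,0),(.548,-.24,0),(.782,-.235,0)],True);print(p.round())
x0,y0=p.min(0).astype(int)+3;x1,y1=p.max(0).astype(int)-3
r,bx,B,d=scene2(c,roi=(max(x0,0),max(y0,0),x1,y1));print('shelf',r,bx.round().tolist())
cv2.imwrite('pics/v8.png',np.hstack([cv2.resize(d,(460,345)),cv2.resize(camera('side')['color'][120:330,180:390,::-1],(338,345))]))
E
```

```text
[[186.  38.]
 [336.  39.]
 [193. 272.]
 [325. 272.]]
shelf ((653.5789184570312, -42.36138916015625), (158.54966735839844, 321.947265625), 1.1627590656280518) [[571.0, 117.0], [578.0, -205.0], [736.0, -202.0], [730.0, 120.0]]
```

View pics/v8.png

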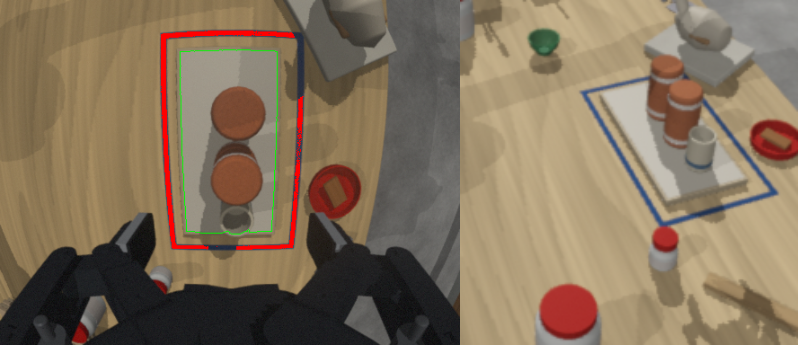

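```bash
python3 -c "
from h import *
st();print(bot.job_done())"
```

```text
t 85.65 tcp [ 0.6572 -0.0334  0.3075] rot [ 68.91  90.   -20.04] op 0.0853 F [-0.2  1.3 -0.1]
the job is handed in; nothing more can be done
None
```

I loaded the shelf, slid it into the blue bay and handed the job in at 85.7 s of the 210 s allowed.

**Load:** All three upright beakers stand on the shelf. Both mouth-down wide beakers sit rim on rim on the two upright wide ones. No mouth-down narrow beaker was in the scene, so the narrow upright stands open.

**Handling:** Each beaker was set down at about 5–10 N. The shelf was slid with the open fingertips, first away from the robot and then to its right. The push force was mostly about 10 N. It briefly reached 24 N along the push with 16 N upward on the tool at first contact, until I raised the tool 2 mm.

**Last checks before handing in:**
- **Shelf position:** its centre is at about (654, -42) mm, against a bay centre of about (660, -45) mm, so roughly 19 mm stays clear at the tightest side. The angle matches within about 0.2° (1.2° against 1.3°). I did not nudge out the remaining 6 mm.
- **Pairs:** the last picture shows both pairs and the open narrow beaker still standing. Rim alignment was last measured right after stacking. The first pair came out within about 1 mm by wrist camera; the second within about 1 mm of its target. I did not measure it again after the slide.
- **Bystanders:** the last picture shows the bowl, jar, a tub and part of the batten undisturbed. I steered clear of all of them, but did not measure their final positions.

**Disagreements along the way:** my first colour-mask fit of the wide rims was 3–4 mm off the view of the beaker in the gripper. I used a better circle fit instead. A final shelf detection first picked up the floor, and I repeated it inside the bay area. I saw no sign of the shelf being knocked.

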